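# Seat a hollowed blank in a locating jig

### The arm

A 6-joint arm with a two-finger parallel gripper is mounted at the origin on a cart in front of the work surface, level with it; the furniture and walls round the work are solid. World frame = base frame: x ahead of the robot, y to its left, z up, the work surface at z = 0. Lengths are in m, angles in degrees, forces in N, time in s.
With the tool pointing down it reaches from about 0.35 to 0.725 m from the base axis. Payload 4.3 kg.
Tool frame: the origin (TCP) lies where the fingers leave the gripper's body, on its centre line; the fingertips stand tip_extent ahead of it and the grasp point (between the pads) lies 54 mm ahead of it (tip_extent is the distance from the TCP to the fingertips, in m); z points along the fingers, y is the line along which they close (so a half turn about z gives the same grasp; the last joint's range is limited). The gripper opens to 85 mm and grips with 20 to 120 N. Pads are 22 mm wide; open, the fingers measure 114 mm over their backs; the gripper's body (76 mm by 85 mm) begins 54 mm behind the grasp point. The pads swing forward as they close: fully open they stand 13 mm farther back than shut.
Start: joints at [-79.486, 21.618, 4.641, 73.018, 0, 83.68], TCP at [0.167, -0.55, 0.304] pointing down, gripper open.
Joint ranges: [-156.06, 156.06], [-48.1, 94.91], [-58.44, 69.94], [-101.28, 121.22], [-78.64, 73.56], [-180, 180]. Speed limits (degrees/s): [147.25, 147.25, 180, 180, 180, 180].

### API

Orientations are given as [roll, pitch, yaw] about the fixed x, y, z axes, in that order (R = Rz(yaw) Ry(pitch) Rx(roll)).
In Python, from rig import * gives the robot as it stands.
- The arm moves only by the tool arm_command, never from a script. Its argument "moves" is a list of rows, each a list of 2 entries, a list of its own where there are three numbers: the shift along the world's x, y, z each as a share of 0.03 m, from -1 to 1, then the turn, a rotation vector about the world's x, y, z each as a share of 30 degrees, from -1 to 1. In form: [[[tx, ty, tz], [ax, ay, az]], ...]. A call has 1 to 5 rows; each row shifts and turns the commanded pose from where the row before left it; what a row does not reach is not made up. A row lasts 1/8 s, in which the tool goes at most 62.5 mm and 10.7 degrees, less where a joint would pass 70% of its speed; a pose out of reach is approached as far as the arm can. A call with a number of a shift or a turn outside -1 to 1 is refused whole. A call with a gripper value outside its range is refused whole. "hand" is the gripper command: -1 is shut, 1 is fully open, values between are in proportion, set as the call begins (left out, the last holds). The fingers move at their own pace and stop on an object; the grip force is fixed at half the most. Time passes only in rows, so rows that do not move let the fingers close. It gives the time, the measured TCP pose, the force, the opening and the grip force at its end, in the units of the state.
- sense(): the state, without advancing time (a new reading comes with each control period).
- camera(name): name is "scene" or "top"; returns the picture (384x512x3 uint8, blue, green, red); there is no depth.
- camera_model(name): a dict with "mtx" (3x3 intrinsics, pixels), "eye" and "attitude" of the camera in the world. Camera axes: x right, y up, looking along -z (the intrinsics and any distortion apply to the point x, -y, -z); pixel columns grow to the right and rows downward; lengths in m; the calibration is good to about 2 mm. A picture is of the moment at which its call begins. camera_model takes no time and is no camera call.
- finish_job(): hands the job in; it is judged then, once.
The state is a dict: "time": time; "q": joint angles; "qd": joint speeds; "effort": joint torques, N m; "position": TCP position; "tcp_rot": TCP orientation; "ft_force": force on the tool from outside, world axes, zero at the start; "wrist_torque": the same for the moment, N m; "gripper_width": finger opening in m; "grasp_force": force on a finger pad.
Only numpy, scipy, OpenCV 4.12 (cv2) and the standard library are available. Lean on these libraries where they do the work, as an engineer would, in place of code of your own. Each camera call takes 0.05 s, during which the arm holds its last target. There are 200 camera calls.

### The job

Set the hollowed wooden blank in the locating jig for carving: first press it straight down, without pushing it against a stop, until the two rest rails under it have sunk flush and it lies flat on the grey bed. Then slide it back flush against the long fence while it is still clear of the end stop, and last slide it along the fence until it also touches the end stop. Leave it flat and fully home against both, and leave the glass, the carving chisels and the wax tin where they are.

Things in the scene. Friction and masses are not known exactly. Their poses are not given: they have to be found in the camera images.
- blank: loose pale wooden block, 100 (x) by 150 (y) by 32 mm, about 0.3 kg, with an open hollow centred in its top, 60 (x) by 100 (y) mm, 18 mm deep (solid floor 14 mm thick; walls 20 mm on the long sides, 25 mm at the ends). Origin: centre of the underside; z up. It starts level on the jig's raised rails, 12 mm above the bed, its x and y within 8 degrees of the jig's, 20 mm or more short of home
- jig: jig fixed to the bench, turned up to 20 degrees. Grey bed plate 190 (x) by 270 (y) mm, 18 mm thick. Dark wooden long fence along its far (+x) edge: inner face at x = +75 mm, 20 mm thick, 250 mm long, 30 mm above the bed. Dark end stop at its +y end: inner face at y = +105 mm, 70 (x) by 26 (y) mm, centred on x = +20 mm, 30 mm above the bed. Origin: centre of the bed's underside; z up
- seat (a point): point of the jig, on the top face of the bed, where the origin of the blank lies when the blank is fully home against both stops; x points to the long fence (square to it), y to the end stop, along the fence. Sliding the blank takes up to about 6 N, more for a moment as it starts; a push of 14 N holds it against a stop
- rails (a joint): how far the two rest rails are pressed into the bed (m): 0 = raised 12 mm above the bed; 0.0125 = fully down, flush. Aluminium strips 100 by 10 mm along the jig's x, 80 mm apart, joined so that they sink together; their middle is at x = -3, y = -15 mm of the jig. Friction of about 9 N holds them; no spring, they stay down. Pressing the blank's middle with 10 to 15 N sinks them
- glass: tea glass, 85 mm wide, 90 mm tall, right of the jig; origin at the centre of its underside. Leave alone.
- gouge_a: carving chisel with turned handle, 97 by 174 by 33 mm, lying left of the jig; origin under its centre. Leave alone.
- gouge_b: carving chisel with dark handle, 183 by 121 by 29 mm, lying right of the jig; origin under its centre. Leave alone.
- wax: open round tin of wax, 61 mm wide, 18 mm tall, far left of the jig; origin at the centre of its underside. Leave alone.

How it is judged (in metres and radians):
On the way, in this order (a step that is already met when the one before it is completed fails the run):
1. the blank is pressed down flat on the bed, rails flush (within 2 mm), still clear of the fence and of the end stop by more than 3 mm (value of joint rails above 0.0105 m and z of blank in the frame of seat below 0.002 m and angle between blank's own z axis and vertical below 0.025 rad and x of blank in the frame of seat below -0.003 m and y of blank in the frame of seat below -0.003 m), for 0.1 s.
2. the blank, flat on the bed, lies along the long fence (within 3 mm and 2 degrees) while still more than 3 mm clear of the end stop (x of blank in the frame of seat above -0.003 m and z of blank in the frame of seat below 0.002 m and angle between the x axis of blank and the x axis of seat, either way round below 0.035 rad and y of blank in the frame of seat below -0.003 m), for 0.1 s.
At the end, for the whole second after the job is handed in: The blank lies at rest, flat on the bed (within 2 mm and 1.4 degrees) with the rails pressed down flush, within 3 mm of both the long fence and the end stop and within 1.4 degrees of square to them (x of blank in the frame of seat between -0.003 and 0.003 m and y of blank in the frame of seat between -0.003 and 0.003 m and z of blank in the frame of seat between -0.003 and 0.002 m and angle between blank's own z axis and vertical below 0.025 rad and angle between the x axis of blank and the x axis of seat, either way round below 0.025 rad and value of joint rails above 0.0105 m and linear speed of blank below 0.01 m/s); the robot touches nothing.
It fails at once if the glass, a carving chisel or the wax tin is moved by more than 20 mm (distance of any of glass, gouge_a, gouge_b, wax from where it was at the start of the episode above 0.02 m).
It also fails if it takes over 45 s, if anything falls off the work surface, if the arm or the gripper's body presses on something with over 40 N, if the wrist force passes 120 N, or if a joint passes its speed limit or range.

## Working session

There is one attempt and no reset: what is moved stays moved. The work goes in short steps, Python scripts to look and compute and a tool call to move; the robot and the scene stay as the last step left them, time stands still between calls to the robot, and variables do not carry over. Pictures are saved under pics/ and viewed, at most 10 in all, crops included, and the job is handed in when it is done.

Besides the shell and the picture viewer there is one more tool, called after "Request:" by a JSON object that holds its "fn" and its "kwargs". arm_command: Moves the arm, as the interface text tells. Its arguments: {"type":"object","properties":{"moves":{"type":"array"},"hand":{"type":"number"}},"required":["moves"]}

```bash
mkdir -p pics; python3 - <<'E'
from rig import *
import cv2
s=sense();print(s)
for n in("scene","top"):
    cv2.imwrite(f"pics/{n}0.png",camera(n)); print(n,camera_model(n))
E
```

```text
{'time': 0.0, 'q': array([-7.94861260e+01,  2.16610272e+01,  4.56301738e+00,  7.30161878e+01,
        8.37557985e-05,  8.36792387e+01]), 'qd': array([ 0.08068914,  0.11662933, -0.05415625, -0.05111707, -0.00447227,
        0.01600367]), 'effort': array([ 5.27740394e-04, -4.63610101e+01,  2.69870621e+01,  2.09687190e-02,
        6.00575572e-05, -5.09264439e-06]), 'position': array([ 0.16643154, -0.54987089,  0.30296994]), 'tcp_rot': array([-1.79886506e+02, -1.26557628e-02,  1.68346227e+01]), 'ft_force': array([ 0.72400949, -0.79589941, -0.31675176]), 'wrist_torque': array([-0.00023216, -0.00354357, -0.00886825]), 'grasp_force': 0.0, 'gripper_width': 0.08531055946275629}
scene {'mtx': array([[351.73049933,   0.        , 256.64696696],
       [  0.        , 351.73049933, 190.67477541],
       [  0.        ,   0.        ,   1.        ]]), 'eye': array([-0.41113565,  0.5001659 ,  0.81777042]), 'attitude': array([  53.76599605,   -1.22995505, -116.49583064])}
top {'mtx': array([[390.42163137,   0.        , 258.25186246],
       [  0.        , 390.42163137, 194.31686093],
       [  0.        ,   0.        ,   1.        ]]), 'eye': array([0.42182669, 0.02910278, 1.21673157]), 'attitude': array([  6.13532732,  -0.24018936, -90.79857393])}
```

View pics/scene0.png

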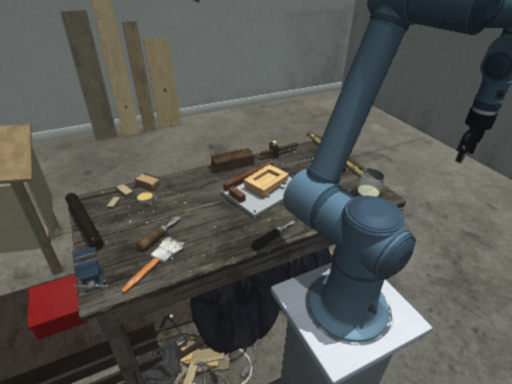

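View pics/top0.png

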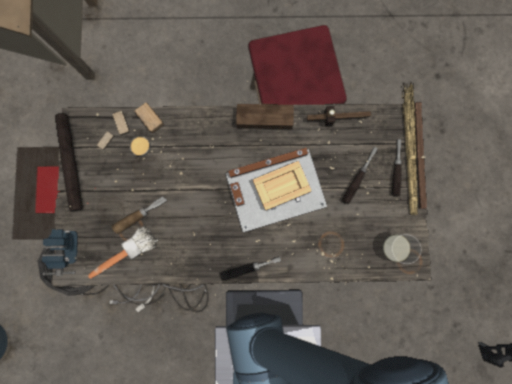

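Top view: the jig is centred near (277,190), with the fence on its upper edge (232,172)-(308,152). The end stop is at left (237,193) and the blank at (282,186). The two chisels are at right (358,178) and left (138,215).

```bash
cat > h.py <<'E'
from rig import *
import cv2, numpy as np
from scipy.spatial.transform import Rotation as R
def ray(n,uv):
    m=camera_model(n);K=m["mtx"]
    A=R.from_euler('xyz',m["attitude"],degrees=True).as_matrix()
    d=np.linalg.inv(K)@np.array([uv[0],uv[1],1.]);d=A@(d*[1,-1,-1])
    return m["eye"],d
def plane(n,uv,z):
    e,d=ray(n,uv);return e+d*(z-e[2])/d[2]
def tri(a,b):
    (e,d),(f,g)=ray("top",a),ray("scene",b);s=np.linalg.lstsq(np.c_[d,-g],f-e,rcond=None)[0]
    p,q=e+s[0]*d,f+s[1]*g;return (p+q)/2,np.linalg.norm(p-q)
E
python3 - <<'E'
import cv2,numpy as np
t=cv2.imread("pics/top0.png")[140:240,220:335];s=cv2.imread("pics/scene0.png")[155:220,215:300]
f=lambda i,k:cv2.resize(i,None,fx=k,fy=k,interpolation=cv2.INTER_NEAREST)
a=f(t,6);cv2.imwrite("pics/ta.png",a);cv2.imwrite("pics/sa.png",f(s,9))
E
```

```text
(no output)
```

View pics/ta.png

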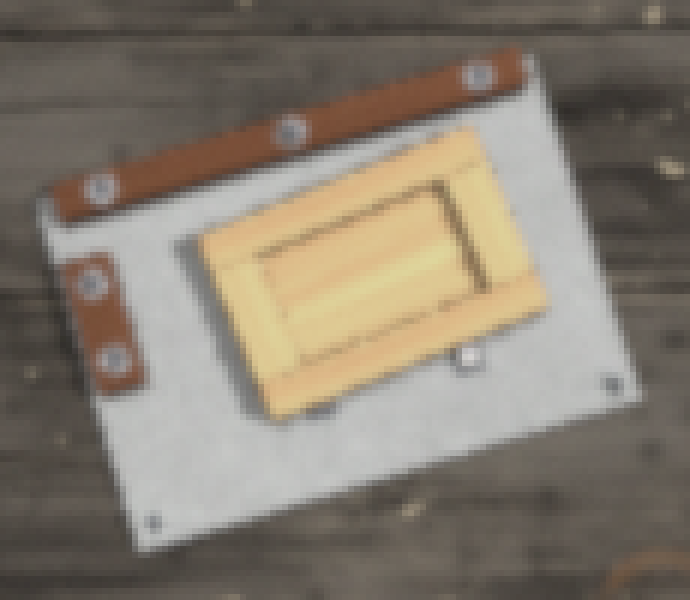

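View pics/sa.png

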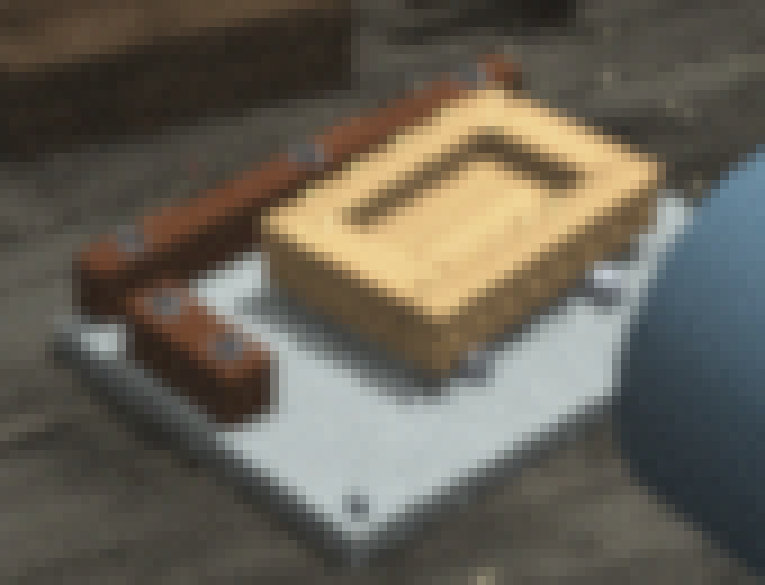

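The enlarged crops show the blank's top corners and hollow, the fence, the end stop, and the bed corners (138,550) and (642,400) of the top crop. The blank is clear of both stops and turned a few degrees from the jig. Next I triangulate.

```bash
python3 - <<'E'
from h import *
T=lambda u,v:(220+(u+.5)/6-.5,140+(v+.5)/6-.5); S=lambda u,v:(215+(u+.5)/9-.5,155+(v+.5)/9-.5)
tp=[(197,238),(472,126),(549,305),(272,420)];sp=[(265,218),(488,88),(662,170),(440,312)]
for a,b in zip(tp,sp):
    p,e=tri(T(*a),S(*b));print("blank corner",p.round(4),round(e,4))
for nm,a,b in[("fence corner outer+y",(45,188),(78,262)),("stop inner near top",(147,385),(272,358)),("bed near +y",(138,552),(352,556))]:
    p,e=tri(T(*a),S(*b));print(nm,p.round(4),round(e,4))
img=cv2.imread("pics/top0.png");h=cv2.cvtColor(img,cv2.COLOR_BGR2HSV)
def rect(mask,z,name):
    mask=cv2.morphologyEx(mask,cv2.MORPH_CLOSE,np.ones((9,9)))
    w=np.zeros_like(mask);w[140:240,220:335]=mask[140:240,220:335]
    c=max(cv2.findContours(w,cv2.RETR_EXTERNAL,cv2.CHAIN_APPROX_NONE)[0],key=cv2.contourArea)[:,0]
    P=np.array([plane("top",q,z)[:2] for q in c])*1000
    r=cv2.minAreaRect(P.astype(np.float32));print(name,r)
    return r
rect(((h[...,0]>12)&(h[...,0]<28)&(h[...,1]>80)&(h[...,2]>140)).astype(np.uint8)*255,.062,"blank")
red=((h[...,0]<12)&(h[...,1]>90)&(h[...,2]>50)&(h[...,2]<190)).astype(np.uint8)*255
rect(red,.048,"fence")
g=((h[...,1]<45)&(h[...,2]>140)).astype(np.uint8)*255
for nm,a in[("bed near+y",(138,552)),("bed near-y",(643,400)),("bed far-y",(535,48))]:print(nm,plane("top",T(*a),.018))
for nm,a in[("fence in +y",(62,222)),("fence in -y",(527,82)),("stop in near",(146,384)),("stop in far",(112,254))]:print(nm,plane("top",T(*a),.048))
E
```

```text
blank corner [0.5902 0.0381 0.0652] 0.0028
blank corner [ 0.6459 -0.0994  0.0622] 0.0009
blank corner [ 0.5549 -0.1358  0.0626] 0.002
blank corner [0.4992 0.0022 0.0653] 0.0029
fence corner outer+y [0.6188 0.1134 0.0467] 0.0057
stop inner near top [0.5196 0.0657 0.048 ] 0.0007
bed near +y [0.4363 0.0712 0.0092] 0.002
blank ((572.7470703125, -46.700531005859375), (98.26536560058594, 147.32383728027344), 22.067214965820312)
fence ((604.102783203125, -17.815567016601562), (107.81065368652344, 253.92184448242188), 16.842403411865234)
bed near+y [0.4367077  0.07176074 0.018     ]
bed near-y [ 0.51078983 -0.18817495  0.018     ]
bed far-y [ 0.69557509 -0.1378169   0.018     ]
fence in +y [0.60247446 0.10739727 0.048     ]
fence in -y [ 0.67119044 -0.12908662  0.048     ]
stop in near [0.51997649 0.06588301 0.048     ]
stop in far [0.58585855 0.08233733 0.048     ]
```

Request:
{"fn": "arm_command", "kwargs": {"moves": [[[0.79,0.98,0],[0,0,0]],[[0.79,0.98,0],[0,0,0]],[[0.79,0.98,0],[0,0,0]],[[0.79,0.98,0],[0,0,0]],[[0.79,0.98,0],[0,0,0]]], "hand": -1}}

```text
time: 0.72
position: [0.2855, -0.4021, 0.3035]
tcp_rot: [-180.0, 0.0, 16.8]
ft_force: [0.1, 0.7, -0.4]
gripper_width: 0.0002
grasp_force: 0.0
```

Request:
{"fn": "arm_command", "kwargs": {"moves": [[[0.79,0.98,0],[0,0,0]],[[0.79,0.98,0],[0,0,0]],[[0.79,0.98,0],[0,0,0]],[[0.79,0.98,0],[0,0,0]],[[0.79,0.98,0],[0,0,0]]]}}

```text
time: 1.35
position: [0.404, -0.2551, 0.3035]
tcp_rot: [-180.0, 0.0, 16.8]
ft_force: [0.3, -1.4, 0.4]
gripper_width: -0.0002
grasp_force: 0.0
```

Request:
{"fn": "arm_command", "kwargs": {"moves": [[[0.79,0.98,-0.2],[0,0,0]],[[0.79,0.98,-0.5],[0,0,0]],[[0.79,0.98,-0.5],[0,0,0]],[[0.79,0.98,-0.5],[0,0,0]],[[0.79,0.98,-0.5],[0,0,0]]]}}

```text
time: 1.98
position: [0.5224, -0.1082, 0.237]
tcp_rot: [-180.0, 0.0, 16.8]
ft_force: [0.6, 0.3, 1.6]
gripper_width: 0.0003
grasp_force: 0.0
```

```bash
python3 - <<'E'
import rig
print({k:getattr(rig,k) for k in dir(rig) if 'tip' in k.lower()})
s=rig.sense();print(s['time'],s['position'],s['tcp_rot'],s['ft_force'],s['gripper_width'], s.keys())
E
```

```text
{'tip_extent': 0.0726}
1.975 [ 0.52240206 -0.10822161  0.23701775] [-1.79982745e+02  4.33744409e-02  1.68367608e+01] [0.55795918 0.33542133 1.62077679] 0.0003057339753728651 dict_keys(['time', 'q', 'qd', 'effort', 'position', 'tcp_rot', 'ft_force', 'wrist_torque', 'grasp_force', 'gripper_width'])
```

Request:
{"fn": "arm_command", "kwargs": {"moves": [[[0.54,0.68,-0.8],[0,0,0]],[[0.54,0.68,-0.8],[0,0,0]],[[0.54,0.68,-0.8],[0,0,0]],[[0,0,0],[0,0,0]]]}}

```text
time: 2.48
position: [0.5695, -0.0467, 0.1634]
tcp_rot: [-179.9, 0.2, 17.0]
ft_force: [-1.3, 0.1, 0.3]
gripper_width: 0.0002
grasp_force: 0.0
```

```bash
python3 - <<'E'
from h import *
f=lambda i,k:cv2.resize(i,None,fx=k,fy=k,interpolation=cv2.INTER_CUBIC)
a=f(camera("top")[140:240,220:335],5);b=f(camera("scene")[140:240,215:300],5)
cv2.imwrite("pics/c1.png",np.hstack([a,b[:500]])[:, :800])
E
```

```text
(no output)
```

View pics/c1.png

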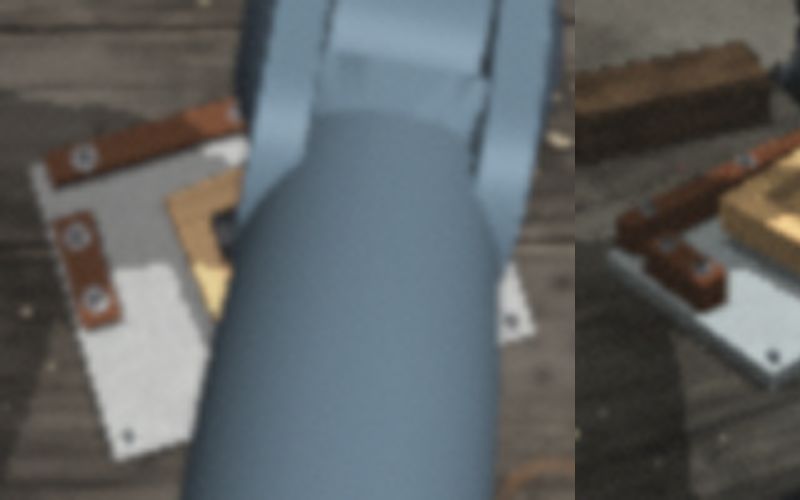

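The arm hides the blank from the top camera, and the blank has not moved. I'll descend, guided by force.

Request:
{"fn": "arm_command", "kwargs": {"moves": [[[0,0,-0.5],[0,0,0]],[[0,0,-0.5],[0,0,0]],[[0,0,-0.3],[0,0,0]],[[0,0,0],[0,0,0]]]}}

```text
time: 3.08
position: [0.5696, -0.0482, 0.1257]
tcp_rot: [-179.9, 0.1, 16.8]
ft_force: [0.8, 0.4, 0.1]
gripper_width: -0.0004
grasp_force: 0.0
```

Request:
{"fn": "arm_command", "kwargs": {"moves": [[[0,0,-0.08],[0,0,0]],[[0,0,-0.08],[0,0,0]],[[0,0,0],[0,0,0]]]}}

```text
time: 3.45
position: [0.5707, -0.0482, 0.1222]
tcp_rot: [180.0, -0.0, 16.8]
ft_force: [0.0, 0.2, -0.2]
gripper_width: -0.0001
grasp_force: 0.0
```

Request:
{"fn": "arm_command", "kwargs": {"moves": [[[0,0,-0.07],[0,0,0]],[[0,0,-0.07],[0,0,0]],[[0,0,0],[0,0,0]]]}}

```text
time: 3.82
position: [0.5704, -0.0481, 0.1177]
tcp_rot: [-180.0, 0.0, 16.8]
ft_force: [-0.1, -0.4, 0.1]
gripper_width: -0.0001
grasp_force: 0.0
```

Request:
{"fn": "arm_command", "kwargs": {"moves": [[[0,0,-0.07],[0,0,0]],[[0,0,0],[0,0,0]]]}}

```text
time: 4.08
position: [0.5708, -0.0482, 0.116]
tcp_rot: [180.0, -0.0, 16.8]
ft_force: [0.2, 0.3, 0.9]
gripper_width: 0.0001
grasp_force: 0.8
```

Request:
{"fn": "arm_command", "kwargs": {"moves": [[[0,0,-0.07],[0,0,0]],[[0,0,0],[0,0,0]]]}}

```text
time: 4.32
position: [0.5708, -0.0482, 0.1141]
tcp_rot: [180.0, -0.0, 16.8]
ft_force: [-1.5, 0.3, 4.6]
gripper_width: 0.0001
grasp_force: 2.1
```

Request:
{"fn": "arm_command", "kwargs": {"moves": [[[0,0,-0.07],[0,0,0]],[[0,0,0],[0,0,0]]]}}

```text
time: 4.58
position: [0.5708, -0.0482, 0.1119]
tcp_rot: [180.0, -0.0, 16.8]
ft_force: [-0.6, -0.1, 5.2]
gripper_width: 0.0003
grasp_force: 2.2
```

Request:
{"fn": "arm_command", "kwargs": {"moves": [[[0,0,-0.07],[0,0,0]],[[0,0,0],[0,0,0]]]}}

```text
time: 4.82
position: [0.5708, -0.0482, 0.1098]
tcp_rot: [180.0, -0.0, 16.8]
ft_force: [-1.8, 0.1, 3.6]
gripper_width: 0.0001
grasp_force: 2.2
```

Request:
{"fn": "arm_command", "kwargs": {"moves": [[[0,0,-0.07],[0,0,0]],[[0,0,-0.07],[0,0,0]],[[0,0,0],[0,0,0]]]}}

```text
time: 5.2
position: [0.5708, -0.0482, 0.1055]
tcp_rot: [180.0, -0.0, 16.8]
ft_force: [-0.7, -0.4, 4.2]
gripper_width: 0.0004
grasp_force: 2.0
```

Request:
{"fn": "arm_command", "kwargs": {"moves": [[[0,0,-0.05],[0,0,0]],[[0,0,0],[0,0,0]]]}}

```text
time: 5.45
position: [0.5708, -0.0482, 0.1047]
tcp_rot: [180.0, -0.0, 16.8]
ft_force: [-2.6, 0.3, 8.7]
gripper_width: 0.0002
grasp_force: 4.6
```

Request:
{"fn": "arm_command", "kwargs": {"moves": [[[0,0,-0.04],[0,0,0]],[[0,0,0],[0,0,0]]]}}

```text
time: 5.7
position: [0.5708, -0.0482, 0.1046]
tcp_rot: [180.0, -0.1, 16.8]
ft_force: [-6.0, 0.5, 17.4]
gripper_width: 0.0002
grasp_force: 8.7
```

Bottomed at TCP z = 0.1046, which matches the predicted 12 mm of travel. I'll lift off the floor and slide towards the fence against the hollow's far wall.

Request:
{"fn": "arm_command", "kwargs": {"moves": [[[0,0,0.1],[0,0,0]],[[0,0,0.1],[0,0,0]],[[0.16,0.05,0],[0,0,0]],[[0.16,0.05,0],[0,0,0]],[[0,0,0],[0,0,0]]]}}

```text
time: 6.32
position: [0.5808, -0.0451, 0.1084]
tcp_rot: [180.0, -0.0, 16.9]
ft_force: [0.7, 0.4, -0.7]
gripper_width: -0.0001
grasp_force: 0.0
```

Request:
{"fn": "arm_command", "kwargs": {"moves": [[[0.1,0.03,0],[0,0,0]],[[0.1,0.03,0],[0,0,0]],[[0,0,0],[0,0,0]]]}}

```text
time: 6.7
position: [0.5865, -0.0434, 0.1086]
tcp_rot: [180.0, -0.0, 16.8]
ft_force: [-0.6, -0.0, 0.6]
gripper_width: -0.0002
grasp_force: 0.0
```

Request:
{"fn": "arm_command", "kwargs": {"moves": [[[0.1,0.03,0],[0,0,0]],[[0.1,0.03,0],[0,0,0]],[[0,0,0],[0,0,0]]]}}

```text
time: 7.08
position: [0.5923, -0.0416, 0.1086]
tcp_rot: [180.0, 0.0, 16.8]
ft_force: [0.1, -0.1, 1.5]
gripper_width: -0.0003
grasp_force: 0.3
```

Request:
{"fn": "arm_command", "kwargs": {"moves": [[[0.1,0.03,0],[0,0,0]],[[0.1,0.03,0],[0,0,0]],[[0,0,0],[0,0,0]]]}}

```text
time: 7.45
position: [0.5985, -0.0397, 0.1086]
tcp_rot: [-180.0, -0.0, 16.8]
ft_force: [-2.1, -1.2, 1.4]
gripper_width: 0.0
grasp_force: 1.0
```

Request:
{"fn": "arm_command", "kwargs": {"moves": [[[0.1,0.03,0],[0,0,0]],[[0.1,0.03,0],[0,0,0]],[[0,0,0],[0,0,0]]]}}

```text
time: 7.82
position: [0.6049, -0.0378, 0.1086]
tcp_rot: [180.0, -0.1, 16.8]
ft_force: [-1.5, 0.1, 1.2]
gripper_width: -0.0003
grasp_force: 0.5
```

Request:
{"fn": "arm_command", "kwargs": {"moves": [[[0.08,0.02,0],[0,0,0]],[[0.08,0.02,0],[0,0,0]],[[0,0,0],[0,0,0]]]}}

```text
time: 8.2
position: [0.6089, -0.0366, 0.1085]
tcp_rot: [-180.0, 0.0, 16.8]
ft_force: [-2.6, 0.3, 2.2]
gripper_width: 0.0
grasp_force: 1.8
```

Request:
{"fn": "arm_command", "kwargs": {"moves": [[[0.06,0.02,0],[0,0,0]],[[0,0,0],[0,0,0]]]}}

```text
time: 8.45
position: [0.6109, -0.036, 0.1086]
tcp_rot: [-180.0, -0.0, 16.8]
ft_force: [-3.2, -0.7, 2.5]
gripper_width: -0.0001
grasp_force: 1.7
```

Request:
{"fn": "arm_command", "kwargs": {"moves": [[[0.06,0.02,0],[0,0,0]],[[0,0,0],[0,0,0]]]}}

```text
time: 8.7
position: [0.6122, -0.0356, 0.1085]
tcp_rot: [-180.0, 0.1, 16.8]
ft_force: [-4.9, -0.9, 3.2]
gripper_width: -0.0
grasp_force: 2.6
```

Request:
{"fn": "arm_command", "kwargs": {"moves": [[[0.05,0.015,0],[0,0,0]],[[0,0,0],[0,0,0]]]}}

```text
time: 8.95
position: [0.6124, -0.0355, 0.1084]
tcp_rot: [180.0, 0.2, 16.8]
ft_force: [-8.5, -0.6, 6.8]
gripper_width: 0.0
grasp_force: 4.5
```

Request:
{"fn": "arm_command", "kwargs": {"moves": [[[0.05,0.015,0],[0,0,0]],[[0,0,0],[0,0,0]]]}}

```text
time: 9.2
position: [0.6126, -0.0354, 0.1084]
tcp_rot: [180.0, 0.4, 16.8]
ft_force: [-12.7, -3.3, 10.1]
gripper_width: 0.0001
grasp_force: 6.5
```

Request:
{"fn": "arm_command", "kwargs": {"moves": [[[0.04,0.01,0],[0,0,0]],[[0,0,0],[0,0,0]]]}}

```text
time: 9.45
position: [0.6128, -0.0354, 0.1084]
tcp_rot: [180.0, 0.5, 16.8]
ft_force: [-15.0, -3.6, 12.5]
gripper_width: -0.0002
grasp_force: 8.1
```

```bash
python3 - <<'E'
from h import *
f=lambda i,k:cv2.resize(i,None,fx=k,fy=k,interpolation=cv2.INTER_CUBIC)
a=f(camera("top")[140:240,220:280],6);b=f(camera("scene")[140:225,215:287],6)
c=np.zeros((600,792,3),np.uint8);c[:,:360]=a;c[:510,360:]=b
cv2.imwrite("pics/c2.png",c)
E
```

```text
(no output)
```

View pics/c2.png

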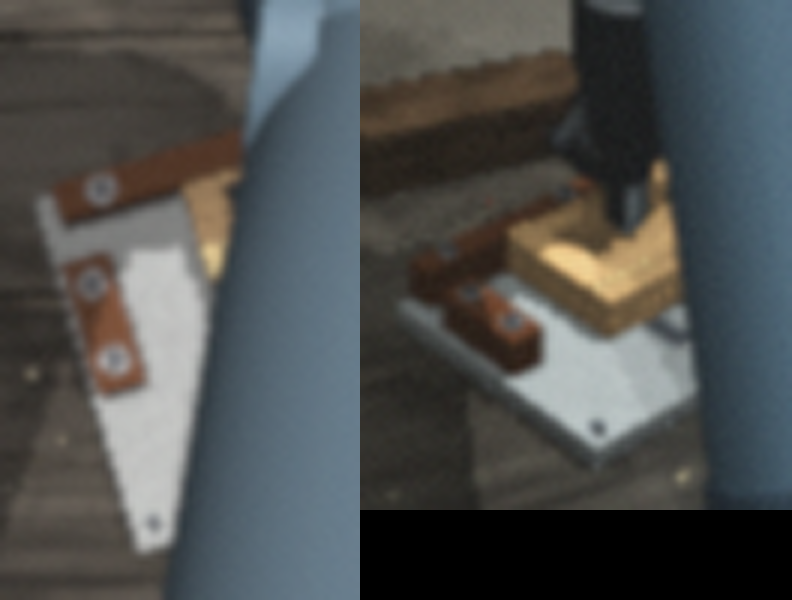

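The view shows the blank flat on the bed, its far edge flush along the fence, and a wide gap to the end stop. Next I back off to the blank's centre line and push along the fence.

Request:
{"fn": "arm_command", "kwargs": {"moves": [[[-0.28,-0.08,0],[0,0,0]],[[-0.28,-0.08,0],[0,0,0]],[[-0.28,-0.08,0],[0,0,0]],[[0,0,0],[0,0,0]]]}}

```text
time: 10.05
position: [0.5912, -0.0417, 0.1086]
tcp_rot: [-180.0, -0.0, 16.8]
ft_force: [-0.8, 0.9, 0.3]
gripper_width: 0.0002
grasp_force: 0.0
```

Request:
{"fn": "arm_command", "kwargs": {"moves": [[[-0.08,0.29,0],[0,0,0]],[[-0.08,0.29,0],[0,0,0]],[[-0.08,0.29,0],[0,0,0]],[[0,0,0],[0,0,0]]]}}

```text
time: 10.55
position: [0.5841, -0.0144, 0.1086]
tcp_rot: [-180.0, 0.0, 16.9]
ft_force: [-0.3, -0.2, -0.3]
gripper_width: -0.0002
grasp_force: 0.0
```

Request:
{"fn": "arm_command", "kwargs": {"moves": [[[-0.03,0.1,0],[0,0,0]],[[-0.03,0.1,0],[0,0,0]],[[-0.03,0.1,0],[0,0,0]],[[0,0,0],[0,0,0]]]}}

```text
time: 11.05
position: [0.5816, -0.0063, 0.1086]
tcp_rot: [180.0, 0.0, 16.8]
ft_force: [-0.0, -0.4, -0.9]
gripper_width: -0.0001
grasp_force: 0.0
```

Request:
{"fn": "arm_command", "kwargs": {"moves": [[[-0.03,0.1,0],[0,0,0]],[[-0.03,0.1,0],[0,0,0]],[[0,0,0],[0,0,0]]]}}

```text
time: 11.42
position: [0.5799, -0.0004, 0.1087]
tcp_rot: [180.0, -0.0, 16.8]
ft_force: [-0.1, 0.2, -0.4]
gripper_width: 0.0
grasp_force: 0.3
```

Request:
{"fn": "arm_command", "kwargs": {"moves": [[[-0.03,0.1,0],[0,0,0]],[[-0.03,0.1,0],[0,0,0]],[[-0.03,0.1,0],[0,0,0]],[[0,0,0],[0,0,0]]]}}

```text
time: 11.92
position: [0.5771, 0.009, 0.1086]
tcp_rot: [-180.0, 0.0, 16.9]
ft_force: [0.4, -0.5, 0.5]
gripper_width: -0.0
grasp_force: 0.2
```

Request:
{"fn": "arm_command", "kwargs": {"moves": [[[-0.03,0.1,0],[0,0,0]],[[-0.03,0.1,0],[0,0,0]],[[-0.03,0.1,0],[0,0,0]],[[0,0,0],[0,0,0]]]}}

```text
time: 12.42
position: [0.5744, 0.018, 0.1086]
tcp_rot: [-180.0, -0.0, 16.9]
ft_force: [-0.5, -1.0, 0.5]
gripper_width: 0.0001
grasp_force: 0.2
```

Request:
{"fn": "arm_command", "kwargs": {"moves": [[[-0.03,0.1,0],[0,0,0]],[[-0.03,0.1,0],[0,0,0]],[[-0.03,0.1,0],[0,0,0]],[[0,0,0],[0,0,0]]]}}

```text
time: 12.92
position: [0.5717, 0.027, 0.1086]
tcp_rot: [-180.0, -0.0, 16.9]
ft_force: [0.2, -0.3, 0.2]
gripper_width: -0.0003
grasp_force: 0.3
```

Request:
{"fn": "arm_command", "kwargs": {"moves": [[[-0.03,0.1,0],[0,0,0]],[[-0.02,0.07,0],[0,0,0]],[[0,0,0],[0,0,0]]]}}

```text
time: 13.3
position: [0.5702, 0.0319, 0.1086]
tcp_rot: [-180.0, -0.0, 16.8]
ft_force: [0.9, -0.5, 0.2]
gripper_width: -0.0003
grasp_force: 0.5
```

Request:
{"fn": "arm_command", "kwargs": {"moves": [[[-0.02,0.07,0],[0,0,0]],[[0,0,0],[0,0,0]]]}}

```text
time: 13.55
position: [0.5697, 0.0339, 0.1086]
tcp_rot: [-180.0, 0.0, 16.8]
ft_force: [0.9, -1.4, -0.5]
gripper_width: -0.0002
grasp_force: 0.7
```

Request:
{"fn": "arm_command", "kwargs": {"moves": [[[-0.02,0.07,0],[0,0,0]],[[0,0,0],[0,0,0]]]}}

```text
time: 13.8
position: [0.569, 0.036, 0.1086]
tcp_rot: [-180.0, 0.0, 16.8]
ft_force: [-0.5, -0.9, 1.0]
gripper_width: -0.0001
grasp_force: 0.7
```

Request:
{"fn": "arm_command", "kwargs": {"moves": [[[-0.02,0.07,0],[0,0,0]],[[0,0,0],[0,0,0]]]}}

```text
time: 14.05
position: [0.5684, 0.0381, 0.1086]
tcp_rot: [-180.0, -0.0, 16.8]
ft_force: [0.1, -2.0, 0.4]
gripper_width: -0.0002
grasp_force: 0.7
```

Request:
{"fn": "arm_command", "kwargs": {"moves": [[[-0.02,0.06,0],[0,0,0]],[[0,0,0],[0,0,0]]]}}

```text
time: 14.3
position: [0.5682, 0.0388, 0.1087]
tcp_rot: [179.8, 0.0, 16.8]
ft_force: [1.0, -5.6, -0.2]
gripper_width: 0.0001
grasp_force: 2.5
```

Contact with the stop. I'll press to about 14 N.

Request:
{"fn": "arm_command", "kwargs": {"moves": [[[-0.02,0.06,0],[0,0,0]],[[0,0,0],[0,0,0]]]}}

```text
time: 14.55
position: [0.5681, 0.0392, 0.1087]
tcp_rot: [179.6, 0.0, 16.7]
ft_force: [2.7, -9.1, -2.0]
gripper_width: -0.0001
grasp_force: 4.8
```

Request:
{"fn": "arm_command", "kwargs": {"moves": [[[-0.02,0.06,0],[0,0,0]],[[0,0,0],[0,0,0]]]}}

```text
time: 14.8
position: [0.568, 0.0396, 0.1088]
tcp_rot: [179.4, 0.0, 16.7]
ft_force: [3.3, -13.1, -3.0]
gripper_width: -0.0001
grasp_force: 7.0
```

```bash
python3 - <<'E'
from h import *
f=lambda i,k:cv2.resize(i,None,fx=k,fy=k,interpolation=cv2.INTER_CUBIC)
a=f(camera("top")[140:240,220:280],6);b=f(camera("scene")[140:225,215:287],6)
c=np.zeros((600,792,3),np.uint8);c[:,:360]=a;c[:510,360:]=b
cv2.imwrite("pics/c3.png",c)
E
```

```text
(no output)
```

View pics/c3.png

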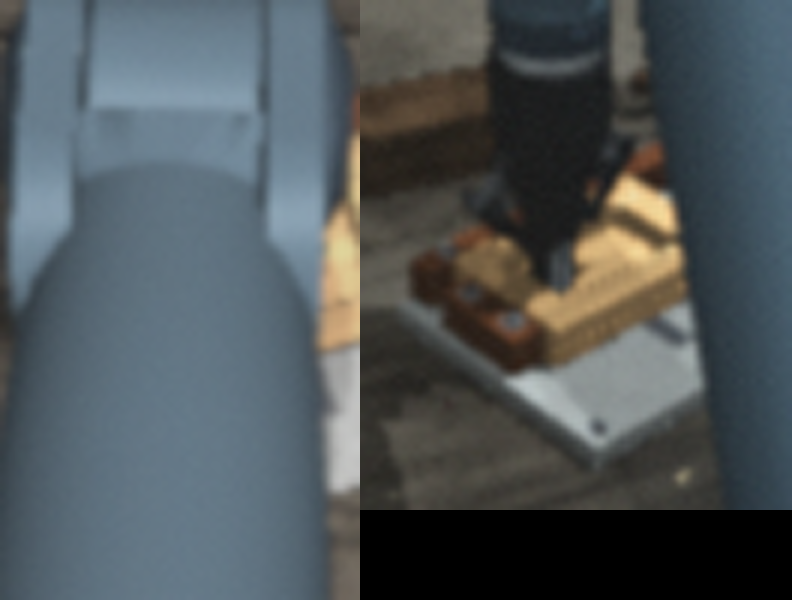

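The blank is against the end stop and flat. As a safety measure I'll press once more against the fence at mid-length, then withdraw.

Request:
{"fn": "arm_command", "kwargs": {"moves": [[[0.09,-0.32,0],[0,0,0]],[[0.09,-0.32,0],[0,0,0]],[[0.09,-0.32,0],[0,0,0]],[[0.09,-0.32,0],[0,0,0]],[[0,0,0],[0,0,0]]]}}

```text
time: 15.52
position: [0.5778, 0.0042, 0.1087]
tcp_rot: [180.0, -0.0, 16.8]
ft_force: [-0.8, -1.0, -0.5]
gripper_width: -0.0003
grasp_force: 0.0
```

Request:
{"fn": "arm_command", "kwargs": {"moves": [[[0.19,0.055,0],[0,0,0]],[[0.19,0.055,0],[0,0,0]],[[0.15,0.045,0],[0,0,0]],[[0,0,0],[0,0,0]]]}}

```text
time: 16.02
position: [0.594, 0.0099, 0.1087]
tcp_rot: [180.0, -0.0, 16.9]
ft_force: [0.1, -0.5, 0.3]
gripper_width: 0.0001
grasp_force: 0.0
```

Request:
{"fn": "arm_command", "kwargs": {"moves": [[[0.06,0.02,0],[0,0,0]],[[0.06,0.02,0],[0,0,0]],[[0,0,0],[0,0,0]]]}}

```text
time: 16.4
position: [0.5972, 0.0108, 0.1087]
tcp_rot: [180.0, -0.0, 16.8]
ft_force: [-0.2, -0.4, -0.4]
gripper_width: 0.0002
grasp_force: 0.0
```

Request:
{"fn": "arm_command", "kwargs": {"moves": [[[0.06,0.02,0],[0,0,0]],[[0.06,0.02,0],[0,0,0]],[[0,0,0],[0,0,0]]]}}

```text
time: 16.77
position: [0.5988, 0.0114, 0.1084]
tcp_rot: [180.0, 0.3, 16.8]
ft_force: [-6.7, -2.2, 5.0]
gripper_width: 0.0004
grasp_force: 3.1
```

Request:
{"fn": "arm_command", "kwargs": {"moves": [[[0.06,0.02,0],[0,0,0]],[[0,0,0],[0,0,0]]]}}

```text
time: 17.02
position: [0.599, 0.0115, 0.1083]
tcp_rot: [180.0, 0.4, 16.8]
ft_force: [-9.6, -4.9, 9.3]
gripper_width: -0.0002
grasp_force: 5.4
```

Same fence reading as before (0.579), so the blank is home. I'll withdraw and look.

Request:
{"fn": "arm_command", "kwargs": {"moves": [[[-0.25,-0.07,0],[0,0,0]],[[-0.25,-0.07,0],[0,0,0]],[[0,0,0.5],[0,0,0]],[[0,0,1],[0,0,0]],[[0,0,1],[0,0,0]]]}}

```text
time: 17.65
position: [0.5879, 0.0084, 0.1855]
tcp_rot: [180.0, -0.1, 16.8]
ft_force: [0.5, -0.1, -0.3]
gripper_width: 0.0002
grasp_force: 0.0
```

Request:
{"fn": "arm_command", "kwargs": {"moves": [[[0,0,1],[0,0,0]],[[0,0,1],[0,0,0]],[[0,-0.5,1],[0,0,0]],[[0,-1,0],[0,0,0]],[[-0.2,-1,0],[0,0,0]]]}}

```text
time: 18.27
position: [0.5825, -0.0673, 0.2757]
tcp_rot: [179.9, -0.2, 16.9]
ft_force: [-0.1, 0.2, -0.1]
gripper_width: -0.0003
grasp_force: 0.0
```

Request:
{"fn": "arm_command", "kwargs": {"moves": [[[-0.4,-1,0],[0,0,0]],[[-0.4,-1,0],[0,0,0]],[[-0.4,-1,0],[0,0,0]],[[-0.4,-1,0],[0,0,0]],[[-0.4,-1,0],[0,0,0]]]}}

```text
time: 18.9
position: [0.5215, -0.2177, 0.275]
tcp_rot: [179.9, -0.1, 16.8]
ft_force: [-0.0, -0.3, -0.4]
gripper_width: -0.0
grasp_force: 0.0
```

Request:
{"fn": "arm_command", "kwargs": {"moves": [[[-0.4,-1,0],[0,0,0]],[[-0.4,-1,0],[0,0,0]],[[-0.4,-1,0],[0,0,0]],[[-0.4,-1,0],[0,0,0]],[[0,0,0],[0,0,0]]]}}

```text
time: 19.52
position: [0.4731, -0.3387, 0.2748]
tcp_rot: [179.9, -0.1, 16.7]
ft_force: [0.4, -0.1, 0.3]
gripper_width: 0.0004
grasp_force: 0.0
```

```bash
python3 - <<'E'
from h import *
f=lambda i,k:cv2.resize(i,None,fx=k,fy=k,interpolation=cv2.INTER_CUBIC)
t=camera("top");s=camera("scene");print(sense()["time"])
a=f(t[140:240,220:335],4);b=f(s[150:225,215:300],4)
c=np.zeros((400,800,3),np.uint8);c[:,:460]=a;c[:300,460:]=b
cv2.imwrite("pics/c4.png",c)
h=cv2.cvtColor(t,cv2.COLOR_BGR2HSV)
m=((h[...,0]>12)&(h[...,0]<28)&(h[...,1]>80)&(h[...,2]>140)).astype(np.uint8)*255
m=cv2.morphologyEx(m,cv2.MORPH_CLOSE,np.ones((9,9)));w=0*m;w[140:240,220:335]=m[140:240,220:335]
q=max(cv2.findContours(w,cv2.RETR_EXTERNAL,cv2.CHAIN_APPROX_NONE)[0],key=cv2.contourArea)[:,0]
r=cv2.minAreaRect(np.array([plane("top",x,.05)[:2]*1000 for x in q],np.float32));print(r)
x,y=r[0];print("s,t",x*.961+y*.276,-.276*x+.961*y,"want 559,-156")
E
```

```text
19.625
((581.234619140625, 5.490379333496094), (101.84908294677734, 151.3992156982422), 16.149503707885742)
s,t 560.0818136901855 -155.14450034332276 want 559,-156
```

View pics/c4.png

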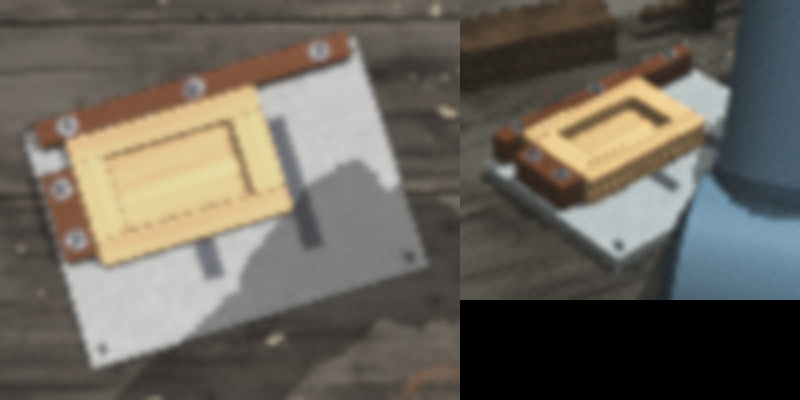

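The blank is flush with the fence and the end stop, square at 16.1° against the jig's 16°, with the rails flush. Handing in.

```bash
python3 -c "
from rig import *
print(finish_job())"
```

```text
the job is handed in; nothing more can be done
None
```

The job is handed in at about 20 s: the blank was pressed flat, slid back to the fence, then along to the end stop. The last camera check puts it about 1 mm from the expected seat and square with the jig, and the arm touched only the blank; no verdict was returned.

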